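# Pull the vent plug and hold the test kiln's lid open

### The arm

A 7-joint arm with a two-finger parallel gripper is mounted at the origin on the work surface. World frame = base frame: x ahead of the robot, y to its left, z up, the work surface at z = 0. Lengths are in m, angles in rad, forces in N, time in s.
With the tool pointing down it reaches from about 0.425 to 0.925 m from the base axis. Payload 6.8 kg.
Tool frame: the origin (TCP) lies midway between the tips of the shut fingers; the grasp point (between the pads) lies 19 mm behind it (env.grip_depth is the distance from the TCP to the grasp point, in m); z points along the fingers, y is the line along which they close (so a half turn about z gives the same grasp; the last joint's range is limited). The gripper opens to 85 mm and grips with 20 to 120 N. Pads are 22 mm wide; open, the fingers measure 114 mm over their backs; the gripper's body (76 mm by 85 mm) begins 54 mm behind the grasp point. The pads swing forward as they close: fully open they stand 13 mm farther back than shut.
Start: joints at [1.025, 0.477, 0.022, 1.555, -0.011, 1.109, -0.083], TCP at [0.286, -0.611, 0.231] pointing down, gripper open.
Joint ranges: [-2.96, 2.96], [-0.34, 2.1], [-1.41, 1.46], [0.24, 2.44], [-1.37, 4.51], [0.17, 1.92], [-2.96, 2.96]. Speed limits (rad/s): [2.39, 2.39, 3.14, 3.14, 3.14, 3.14, 3.14].

### API

Orientations are given as a rotation vector (axis times angle).
In Python, from plant import env gives the robot as it stands.
- The arm moves only by the tool step_hand, called by a JSON object that holds its "name" and its "arguments". Schema: {"type":"object","properties":{"motion":{"type":"array","items":{"type":"array","prefixItems":[{"type":"array","items":{"type":"number"},"minItems":3,"maxItems":3},{"type":"array","items":{"type":"number"},"minItems":3,"maxItems":3}],"minItems":2,"maxItems":2},"minItems":1,"maxItems":20},"finger_gap":{"type":"number"},"force":{"type":"number"},"only":{"type":"string"},"quiet":{"type":"boolean"},"lines":{"type":"string"}},"required":["motion"],"additionalProperties":false}. motion is a list of rows, 1 to 20 of them, each written [[dx, dy, dz], [rx, ry, rz]]: dx, dy, dz in shares of the most that a row can go, 1 being 50 mm, then a rotation vector rx, ry, rz in units of 0.05 rad; each row shifts and turns the commanded pose from where the row before left it, along the tool's axes as they then stand; what a row does not reach is not made up. A row lasts 1/10 s, in which the tool goes at most 0.05 m and 0.15 rad, less where a joint would pass 70% of its speed; a pose out of reach is approached as far as the arm can. finger_gap is the finger opening in m, set as the call begins (left out keeps the last). The fingers move at their own pace and stop on an object; force is the grip in N (left out, the last holds). Time passes only in rows, so rows that do not move let the fingers close. The tool returns the time, the measured TCP pose, the force, the opening and the grip force at its end. only (a regular expression) keeps the lines of the reply that match it, lines (a string "A,B") keeps lines A to B, and quiet returns only ok. Input that does not fit is refused with a message, and nothing moves.
- env.get_state(): the state, without advancing time (a new reading comes with each control period).
- env.get_image(name): name is "scene" or "top" or "wrist"; returns the picture (420x560x3 uint8, blue, green, red); there is no depth.
- env.camera_model(name): a dict with "fx", "fy", "cx", "cy" (pixels), "R" (3x3) and "t" (3): a world point X has camera coordinates R X + t. Camera axes: x right, y down, z forward; pixel columns grow to the right and rows downward; lengths in m; the calibration is good to about 2 mm. A picture is of the moment at which its call begins: read the wrist's pose just before it. camera_model takes no time and is no camera call; for the wrist camera it gives the pose at the moment of the call.
- env.close_job(): hands the job in; it is judged then, once.
The state is a dict: "time": time; "joint_pos": joint angles; "qvel": joint speeds; "joint_efforts": joint torques, N m; "ee_pos": TCP position; "ee_rot": TCP orientation; "wrist_force": force on the tool from outside, world axes, zero at the start; "wrist_torque": the same for the moment, N m; "gripper_width": finger opening in m; "grasp_force": force on a finger pad.
Only numpy, scipy, OpenCV 4.12 (cv2) and the standard library are available. Lean on these libraries where they do the work, as an engineer would, in place of code of your own. Each camera call takes 0.05 s, during which the arm holds its last target. There are 200 camera calls.

### The job

The small test kiln has cooled and I want to reach in with the tongs for the glaze tests. First take the loose plug, which would tumble out otherwise, from the vent in the kiln's lid and stand it upright on the bare kiln shelf lying beside the kiln; then raise the lid to 30 degrees from shut and finish while still holding it there, steady, as it has no stay and must not drop. Leave the other things on the bench as they are.

Things in the scene. Friction and masses are not known exactly. Their poses are not given: they have to be found in the camera images.
- kiln: Bench-top test kiln, fixed: grey steel box 270 (x) x 300 (y) mm, rim 140 mm above the bench, on it a flat hinged lid 45 mm thick of cream firebrick in a grey frame (top at 185 mm); grey switch box 35 mm deep on its -y side. Origin under its centre, on the bench; x points from the handle side to the hinge side, z up. Its place and yaw differ each time
- kiln_lid (a joint): Lid hinge at the kiln's back, radians: 0 shut, grows as the handle side rises (30 degrees = 0.524). The lid weighs 1 to 1.5 kg, needs about 6 N up at the handle, has no stay or catch and falls shut when let go; the hinge turns freely up to 1.75
- lid_hinge (a point): Middle of the lid's hinge axis, at the kiln's back: 141 mm along +x from the kiln's origin and 140 mm above the bench; the axis runs along the kiln's y. Fixed, does not turn with the lid
- lid_handle (a point): Middle of the handle, a dark wooden round bar 18 mm thick, 144 mm long along the kiln's y, on brackets 64 mm either side of its middle, its axis 45 mm out from the lid's front edge. Lid shut: 321 mm in front (-x) of the hinge and 22 mm above it, 162 mm above the bench. Turns with the lid about the hinge. Can be pinched from above across the bar, which may turn between the pads
- vent_plug: Cream ceramic plug, round, 68 mm tall, 0.1 to 0.16 kg: tapered shank 32 mm long, foot 29 mm across; flange 52 mm across, 8 mm thick; knob 32 mm across, from 40 to 68 mm above the foot. Origin at the centre of its foot, z up. Starts in the lid's 38 mm vent, 30 mm behind the lid's middle, flange resting on the lid, foot 153 mm above the bench; lifts straight out
- kiln_shelf: Kiln shelf: bare cream slab 200 (x) x 150 (y) x 14 mm lying on the bench left or right of the kiln, fixed. Origin at the centre of its underside, z up
- banding_wheel: White-topped round turntable 220 mm across, top 54 mm above the bench (a thin raised ring makes it 55), fixed, on the other side of the kiln. Origin on the bench under its centre. Carries the seal block
- seal_block: Bystander: square seal blank 54 x 54 x 90 mm, pale plaster below and brown clay above, on the turntable. Origin at the centre of its underside
- brush_pot: Bystander: brown carved clay pot 100 mm across, 82 mm tall, on the red mat in front of the kiln. Origin at the centre of its underside
- brush: Bystander: brush with wooden handle, 160 mm long, lying on the red mat along its x axis. Origin at its middle, underside
- knife: Bystander: carving knife with red handle, 170 mm long, lying on the red mat along its x axis. Origin near its middle, underside
- slip_bowl: Bystander: white bowl 110 mm across, 45 mm tall, on the red mat. Origin at the centre of its underside
- kiln_prop: Bystander: cream ceramic post 40 mm across, 75 mm tall, standing on the bench at the left (+y) end of the red mat. Origin at the centre of its underside

How it is judged:
On the way, in this order (a step that is already met when the one before it is completed fails the run):
1. the plug is out of the vent and stands released on the kiln shelf, the lid still shut (z of vent_plug in the frame of kiln_shelf between 0.009 and 0.02 m and x of vent_plug in the frame of kiln_shelf between -0.1 and 0.1 m and y of vent_plug in the frame of kiln_shelf between -0.075 and 0.075 m and angle between vent_plug's own z axis and vertical below 0.15 rad and linear speed of vent_plug below 0.03 m/s and contact force between vent_plug and the arm below 0.1 N and contact force between vent_plug and the fingers below 0.1 N and value of joint kiln_lid below 0.05 rad), for 0.2 s.
2. the lid is raised to 30 degrees and held there by the gripper (value of joint kiln_lid between 0.4363 and 0.6109 rad and velocity of joint kiln_lid between -0.06 and 0.06 rad/s and contact force between the fingers and kiln_lid above 1 N), for 0.5 s.
At the end, for the whole second after the job is handed in: The lid stands at 30 degrees from shut, within 5 degrees, at rest, the fingers touching it and no loose thing propping it; the plug stands upright and let go on the kiln shelf (all of step 2 and contact force between kiln_lid and vent_plug below 0.1 N and contact force between kiln_lid and seal_block below 0.1 N and contact force between kiln_lid and brush_pot below 0.1 N and contact force between kiln_lid and brush below 0.1 N and contact force between kiln_lid and knife below 0.1 N and contact force between kiln_lid and slip_bowl below 0.1 N and contact force between kiln_lid and kiln_prop below 0.1 N and z of vent_plug in the frame of kiln_shelf between 0.009 and 0.02 m and x of vent_plug in the frame of kiln_shelf between -0.1 and 0.1 m and y of vent_plug in the frame of kiln_shelf between -0.075 and 0.075 m and angle between vent_plug's own z axis and vertical below 0.15 rad and linear speed of vent_plug below 0.03 m/s and contact force between vent_plug and the arm below 0.1 N and contact force between vent_plug and the fingers below 0.1 N); the arm keeps its last pose, push and grip.
It fails at once if the lid drops or is slammed (closing faster than 0.8 rad/s) (velocity of joint kiln_lid below -0.8 rad/s).
It fails at once if the lid is raised more than 3 degrees with the plug still in it (value of joint kiln_lid above 0.0524 rad and distance between vent_plug and lid_hinge below 0.14 m).
It fails at once if one of the other things is shifted more than 20 mm (distance of any of seal_block, brush_pot, brush, knife, slip_bowl, kiln_prop from where it was at the start of the episode above 0.02 m).
It fails at once if the seal block, the brush pot or the prop is knocked over (angle between any of seal_block, brush_pot, kiln_prop's own z axis and vertical above 0.5 rad).
It also fails if it takes over 56 s, if anything falls off the work surface, if the arm or the gripper's body presses on something with over 40 N, if the wrist force passes 120 N, or if a joint passes its speed limit or range.

## Working session

There is one attempt and no reset: what is moved stays moved. The work goes in short steps, Python scripts to look and compute and a tool call to move; the robot and the scene stay as the last step left them, time stands still between calls to the robot, and variables do not carry over. Pictures are saved under pics/ and viewed, at most 10 in all, crops included, and the job is handed in when it is done.

```bash
mkdir -p pics; ls; python3 - <<'E'
from plant import env
import cv2
for n in("scene","top"):
    cv2.imwrite(f"pics/{n}0.png",env.get_image(n)); m=env.camera_model(n); print(n,m)
s=env.get_state(); print(s["time"],s["ee_pos"],s["ee_rot"],env.grip_depth)
E
```

```text
pics
plant.py
scene {'fx': 453.29573507697114, 'fy': 453.29573507697114, 'cx': 272.3867323476656, 'cy': 204.95657073446768, 'R': array([[-0.8503408 ,  0.52608387,  0.01250143],
       [ 0.27383378,  0.46265078, -0.84318997],
       [-0.44937244, -0.71357552, -0.53747037]]), 't': array([ 0.49043885, -0.04370707,  1.62418065])}
top {'fx': 523.5879609855664, 'fy': 523.5879609855664, 'cx': 277.636348579125, 'cy': 201.9377264719922, 'R': array([[-0.01324895, -0.99982102, -0.01350533],
       [-0.99748299,  0.01415647, -0.06947868],
       [ 0.06965743,  0.01255082, -0.99749201]]), 't': array([0.01812875, 0.56650181, 1.39293436])}
0.1 [ 0.28593603 -0.6108513   0.23042059] [-3.06508768e+00 -6.81872829e-01  6.85840649e-04] 0.0187
```

View pics/scene0.png

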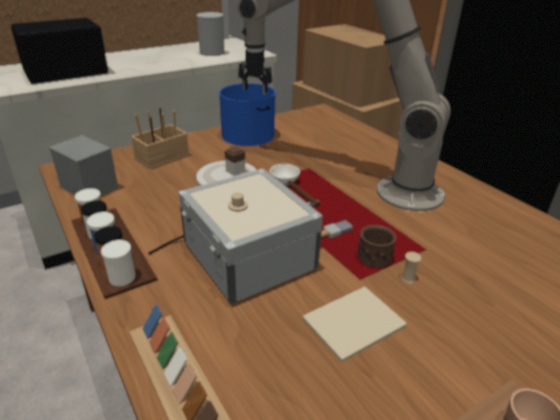

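View pics/top0.png

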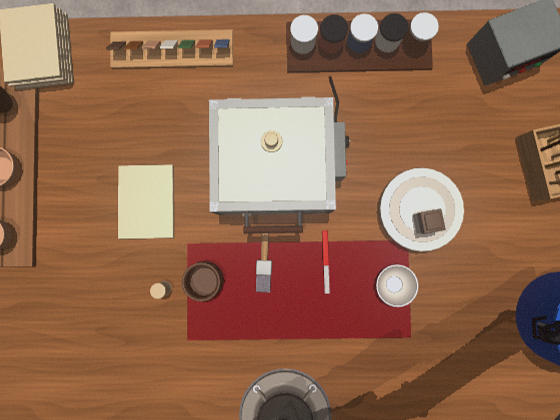

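The top view shows the plug knob at (271,140), the handle bar at about (273,229) and the shelf centred at (146,202). In the scene view the plug is at (238,201) and the shelf at (355,322). Next I'll segment these in both views and triangulate.

```bash
cat > h.py <<'E'
import numpy as np, cv2
from plant import env
def ray(m,p):
    d=m["R"].T@np.array([(p[0]-m["cx"])/m["fx"],(p[1]-m["cy"])/m["fy"],1.]); return -m["R"].T@m["t"],d/np.linalg.norm(d)
def plane(m,p,z):
    o,d=ray(m,p); return o+d*(z-o[2])/d[2]
def tri(m1,p1,m2,p2):
    A=[];b=[]
    for m,p in((m1,p1),(m2,p2)):
        o,d=ray(m,p);P=np.eye(3)-np.outer(d,d);A.append(P);b.append(P@o)
    X=np.linalg.lstsq(np.vstack(A),np.hstack(b),rcond=None)[0]
    return X,[np.linalg.norm(A[i]@X-b[i])for i in(0,1)]
def proj(m,X):
    c=m["R"]@X+m["t"]; return np.array([m["fx"]*c[0]/c[2]+m["cx"],m["fy"]*c[1]/c[2]+m["cy"]])
def quad(mask,seed):
    n,l=cv2.connectedComponents(mask); c=(l==l[seed[1],seed[0]]).astype(np.uint8)
    k=cv2.findContours(c,0,1)[0]; k=cv2.convexHull(max(k,key=cv2.contourArea))
    for e in np.linspace(.01,.1,30):
        q=cv2.approxPolyDP(k,e*cv2.arcLength(k,True),True)
        if len(q)==4: break
    return q[:,0].astype(float),c.sum()
E
python3 - <<'E'
from h import *
T=cv2.imread("pics/top0.png");S=cv2.imread("pics/scene0.png");mt=env.camera_model("top");ms=env.camera_model("scene")
for n,I,ps in(("top",T,[(146,202),(300,180),(271,140)]),("scene",S,[(355,322),(260,225),(238,201)])):
    hsv=cv2.cvtColor(I,cv2.COLOR_BGR2HSV)
    for p in ps: print(n,p,hsv[p[1],p[0]])
def msk(I):
    h=cv2.cvtColor(I,cv2.COLOR_BGR2HSV); return cv2.inRange(h,(20,15,150),(40,110,255))
for nm,st,ss in(("shelf",(146,202),(355,322)),("lid",(300,180),(260,225))):
    qt,a=quad(msk(T),st);qs,b=quad(msk(S),ss);print(nm,qt.tolist(),a,qs.tolist(),b)
    for p in qt:
        g=plane(mt,p,.014 if nm=="shelf" else .185); e=proj(ms,g)
        q=qs[np.argmin(np.linalg.norm(qs-e,axis=1))]; X,r=tri(mt,p,ms,q); print(p,X.round(4),np.round(r,4),g.round(4))
a=cv2.resize(T[115:250,215:335],None,fx=4,fy=4,interpolation=2)
b=cv2.resize(S[185:220,215:265],None,fx=6,fy=6,interpolation=2)
c=np.zeros((540,790,3),np.uint8);c[:a.shape[0],:a.shape[1]]=a;c[:b.shape[0],485:485+b.shape[1]]=b[:,:300];cv2.imwrite("pics/c1.png",c)
E
```

```text
top (146, 202) [ 29  48 221]
top (300, 180) [ 36  11 224]
top (271, 140) [ 24  53 221]
scene (355, 322) [ 21  52 198]
scene (260, 225) [ 21  36 204]
scene (238, 201) [ 18  78 108]
shelf [[172.0, 165.0], [172.0, 237.0], [119.0, 238.0], [119.0, 166.0]] 3993 [[364.0, 288.0], [404.0, 324.0], [341.0, 358.0], [304.0, 317.0]] 3809
[172. 165.] [0.6726 0.2995 0.0072] [0.0009 0.0009] [0.6723 0.2975 0.014 ]
[172. 237.] [0.4768 0.2982 0.0074] [0.0008 0.0008] [0.4761 0.2973 0.014 ]
[119. 238.] [0.4764 0.4427 0.006 ] [0.0015 0.0015] [0.4753 0.4412 0.014 ]
[119. 166.] [0.6728 0.4438 0.0097] [0.0006 0.0006] [0.6717 0.4428 0.014 ]
lid [[559.0, 0.0], [559.0, 419.0], [0.0, 419.0], [0.0, 0.0]] 223082 [[309.0, 213.0], [232.0, 241.0], [190.0, 192.0], [260.0, 173.0]] 4405
[559.   0.] [ 0.8364 -0.4706  0.182 ] [0.2397 0.2397] [ 1.0372 -0.6818  0.185 ]
[559. 419.] [-0.0559 -0.9576 -0.3756] [0.0989 0.0989] [ 0.0458 -0.6319  0.185 ]
[  0. 419.] [0.4261 0.3762 0.4328] [0.2887 0.2887] [0.0571 0.6623 0.185 ]
[0. 0.] [0.9403 0.514  0.4789] [0.0188 0.0188] [1.064  0.6863 0.185 ]
```

View pics/c1.png

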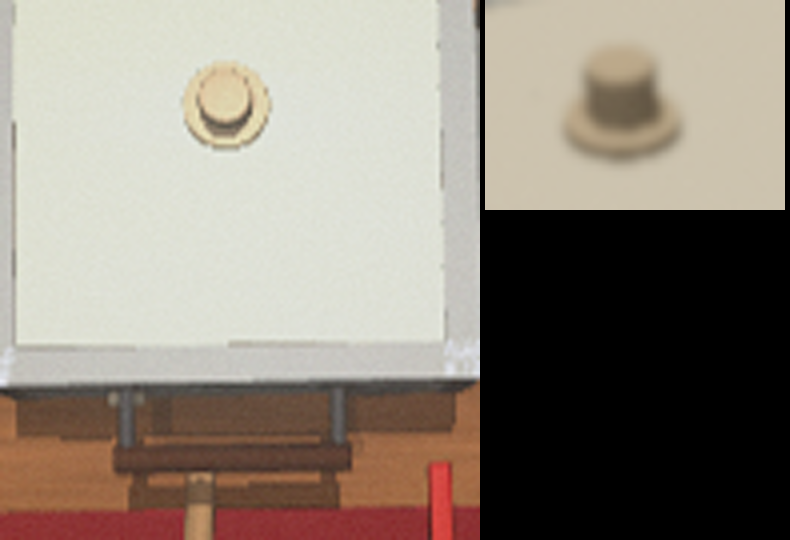

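Crop: knob top centre is at top (271.2,139.3) and scene (237.7,195.3). The flange is at top (271.5,141). The handle bar runs from top (243.3,229.4) to (303,229.2).

```bash
python3 - <<'E'
from h import *
from scipy.spatial.transform import Rotation as R
mt=env.camera_model("top");ms=env.camera_model("scene")
print("knob",tri(mt,(271.2,139.3),ms,(237.7,195.3)), plane(mt,(271.2,139.3),.221))
print("flange",plane(mt,(271.5,141),.193),plane(ms,(237.8,206),.190))
for p in((243.3,229.4),(303,229.2)):print("handle",plane(mt,p,.17))
s=env.get_state();r=R.from_rotvec(s["ee_rot"]);print(r.as_matrix().round(3));w=env.camera_model("wrist");print("wristcam in tool",r.as_matrix().T@(-w["R"].T@w["t"]-s["ee_pos"]), (w["R"]@r.as_matrix()).round(3))
E
```

```text
knob (array([0.69968304, 0.02125429, 0.21690094]), [np.float64(0.0004971665016089516), np.float64(0.0004971665016081681)]) [0.69932895 0.02089763 0.221     ]
flange [0.70057213 0.02088779 0.193     ] [0.70425746 0.02980615 0.19      ]
handle [0.491207   0.09188752 0.17      ]
handle [ 0.48975262 -0.05154839  0.17      ]
[[ 0.906  0.424 -0.001]
 [ 0.424 -0.906  0.001]
 [-0.    -0.002 -1.   ]]
wristcam in tool [ 0.06618519  0.00016122 -0.14239762] [[ 0.     1.     0.   ]
 [-0.965  0.    -0.261]
 [-0.261 -0.     0.965]]
```
Plug at (0.6997,0.0211). Knob height 0.217-0.221. Kiln x direction: yaw about: handle line (0.0015/-.143): direction from p1 to p2... y axis direction = p1-p2 = (0.00145,0.1434): yaw = -0.01. Handle mid (0.490,0.020). Plug-handle: (0.2097, 0.001): yaw≈.005. So yaw ~0. Expected distance: handle→hinge .321; hinge→kiln origin -.141, plug +.030: handle to origin 0.18, to plug 0.21. ✓.. hinge at (0.811,0.02).

The rows are not in the units I measure in: shifts go in shares of 50 mm and turns go in units of 0.05 rad. I convert before sending: -0.05 m is -1, 0.0357 m is 0.714.

{"name": "step_hand", "arguments": {"motion": [[[0,0,-1],[0,0,0]],[[0,0,-1],[0,0,0]],[[0.714,-0.44,0],[0,0,0]],[[0.714,-0.44,0],[0,0,0]],[[0.714,-0.44,0],[0,0,0]],[[0.714,-0.44,0],[0,0,0]],[[0.714,-0.44,0],[0,0,0]],[[0.714,-0.44,0],[0,0,0]],[[0.714,-0.44,0],[0,0,0]],[[0.714,-0.44,0],[0,0,0]],[[0.714,-0.44,0],[0,0,0]],[[0.714,-0.44,0],[0,0,0]],[[0.714,-0.44,0],[0,0,0]],[[0.714,-0.44,0],[0,0,0]],[[0.714,-0.44,0],[0,0,0]],[[0.714,-0.44,0],[0,0,0]],[[0.714,-0.44,0],[0,0,0]],[[0.714,-0.44,0],[0,0,0]],[[0.714,-0.44,0],[0,0,0]],[[0.714,-0.44,0],[0,0,0]]], "finger_gap": 0.05, "force": 40}}

```text
time: 2.1
ee_pos: [0.7008, 0.0211, 0.3307]
ee_rot: [3.067, 0.682, -0.002]
wrist_force: [0.5, -0.9, -0.2]
gripper_width: 0.0498
grasp_force: 0.0
```

{"name": "step_hand", "arguments": {"motion": [[[0,0,0],[0,0,-2.836]],[[0,0,0],[0,0,-2.836]],[[0,0,0],[0,0,-2.836]],[[0,0,0],[0,0,-2.836]],[[0,0,0],[0,0,-2.836]],[[0,0,0],[0,0,-2.836]],[[0,0,0],[0,0,-2.836]],[[0,0,0],[0,0,-2.836]],[[0,0,0],[0,0,0]],[[0,0,0],[0,0,0]]]}}

```text
time: 3.1
ee_pos: [0.7002, 0.0195, 0.3308]
ee_rot: [-2.224, -2.218, 0.001]
wrist_force: [0.1, 0.1, -0.4]
gripper_width: 0.05
grasp_force: 0.0
```

```bash
python3 - <<'E'
from h import *
from scipy.spatial.transform import Rotation as R
s=env.get_state();w=env.camera_model("wrist");cv2.imwrite("pics/w1.png",env.get_image("wrist"))
print(s["joint_pos"].round(3) if hasattr(s["joint_pos"],"round") else s["joint_pos"],s["gripper_width"],R.from_rotvec(s["ee_rot"]).as_matrix().round(3))
import pickle;pickle.dump(w,open("w1.pkl","wb"))
mt=env.camera_model("top")
print(proj(w,np.array([.6997,.0211,.219])),w["fx"])
E
```

```text
[ 0.207  0.504 -0.504  1.331  0.24   1.366 -0.295] 0.04999295126511268 [[ 0.003  1.    -0.001]
 [ 1.    -0.003  0.   ]
 [ 0.    -0.001 -1.   ]]
[279.4430014  202.87368028] 363.6603984005584
```

View pics/w1.png

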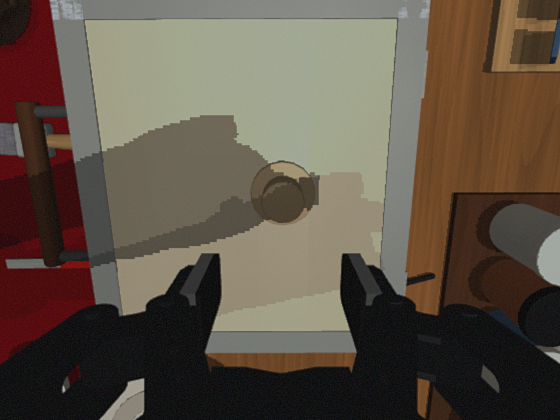

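The wrist view shows the knob top at about (282.5,199), and the handle bar from (29,104) to (53,263). I'll combine this with the top view.

```bash
python3 - <<'E'
from h import *
import pickle
w=pickle.load(open("w1.pkl","rb"));mt=env.camera_model("top")
I=cv2.imread("pics/w1.png")
print("knob",tri(w,(282.5,199),mt,(271.2,139.3)),plane(w,(282.5,199),.221))
for p,q in(((29,104),(243.3,229.4)),((53,263),(303,229.2))):print("handle",tri(w,p,mt,q),plane(w,p,.165))
# lid cream edges in wrist -> yaw
L=[(86,20),(396,20),(380,330),(122,330)]
for p in L: print("cream",plane(w,p,.185))
# local zoom
c=cv2.resize(I[140:250,230:340],None,fx=5,fy=5,interpolation=2);cv2.imwrite("pics/c2.png",c)
E
```

```text
knob (array([0.70193203, 0.02120212, 0.20748069]), [np.float64(2.0946587528467655e-05), np.float64(2.094658752886275e-05)]) [0.70189873 0.02445    0.221     ]
handle (array([0.49147168, 0.09192534, 0.15927621]), [np.float64(0.0008082459071257837), np.float64(0.0008082459071259144)]) [0.49540079 0.091015   0.165     ]
handle (array([ 0.48955528, -0.05125427,  0.16108562]), [np.float64(0.0006996890275590101), np.float64(0.0006996890275593069)]) [ 0.49188007 -0.04893206  0.165     ]
cream [0.56049297 0.14871679 0.185     ]
cream [0.78383035 0.14810226 0.185     ]
cream [ 0.78982817 -0.10583072  0.185     ]
cream [ 0.55703638 -0.10557708  0.185     ]
```

View pics/c2.png

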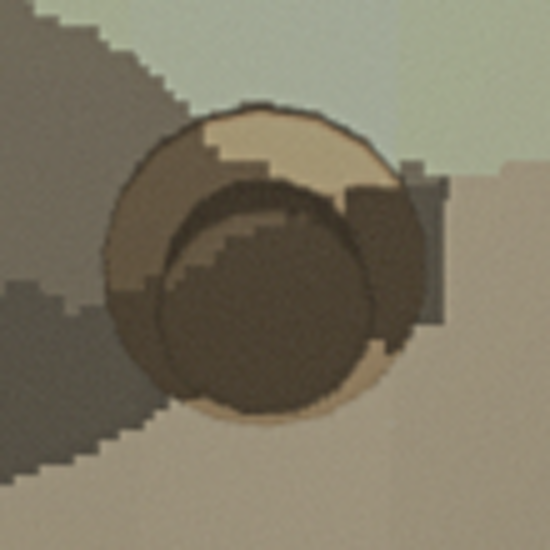

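The corrected knob top in the wrist view is (283.2,202), which puts the plug at about (0.701,0.021) with its top at about 0.22. The handle is at (0.4905,0.020,0.161) and the kiln yaw is about -0.01. I'll descend and grip.

{"name": "step_hand", "arguments": {"motion": [[[0.034,0.012,0.7],[0,0,0]],[[0,0,0.7],[0,0,0]],[[0,0,0.7],[0,0,0]],[[0,0,0.4],[0,0,0]],[[0,0,0.28],[0,0,0]],[[0,0,0],[0,0,0]],[[0,0,0],[0,0,0]]]}}

```text
time: 3.85
ee_pos: [0.7013, 0.0216, 0.193]
ee_rot: [2.221, 2.221, 0.001]
wrist_force: [-0.1, -0.0, -0.2]
gripper_width: 0.0501
grasp_force: 0.0
```

{"name": "step_hand", "arguments": {"motion": [[[0,0,0],[0,0,0]],[[0,0,0],[0,0,0]],[[0,0,0],[0,0,0]],[[0,0,0],[0,0,0]],[[0,0,0],[0,0,0]],[[0,0,0],[0,0,0]]], "finger_gap": 0.02, "force": 40}}

```text
time: 4.45
ee_pos: [0.7015, 0.0216, 0.1936]
ee_rot: [2.219, 2.222, 0.002]
wrist_force: [-0.9, 0.0, 6.6]
gripper_width: 0.0309
grasp_force: 40.2
```

{"name": "step_hand", "arguments": {"motion": [[[0,0,-0.4],[0,0,0]],[[0,0,-0.6],[0,0,0]],[[0,0,-0.6],[0,0,0]],[[0,0,-0.6],[0,0,0]],[[0,0,0],[0,0,0]]]}}

```text
time: 4.95
ee_pos: [0.7028, 0.022, 0.3072]
ee_rot: [2.217, 2.219, 0.009]
wrist_force: [0.9, -0.6, -0.5]
gripper_width: 0.0307
grasp_force: 40.0
```

{"name": "step_hand", "arguments": {"motion": [[[0.696,-0.254,0],[0,0,0]],[[0.696,-0.254,0],[0,0,0]],[[0.696,-0.254,0],[0,0,0]],[[0.696,-0.254,0],[0,0,0]],[[0.696,-0.254,0],[0,0,0]],[[0.696,-0.254,0],[0,0,0]],[[0.696,-0.254,0],[0,0,0]],[[0.696,-0.254,0],[0,0,0]],[[0.696,-0.254,0],[0,0,0]],[[0.696,-0.254,0],[0,0,0]],[[0,0,0.8],[0,0,0]],[[0,0,0.8],[0,0,0]],[[0,0,0.8],[0,0,0]],[[0,0,0.8],[0,0,0]],[[0,0,0.6],[0,0,0]],[[0,0,0.4],[0,0,0]],[[0,0,0],[0,0,0]],[[0,0,0],[0,0,0]]]}}

```text
time: 6.75
ee_pos: [0.5731, 0.3691, 0.0919]
ee_rot: [-2.22, -2.223, 0.002]
wrist_force: [0.2, 0.7, -0.4]
gripper_width: 0.0304
grasp_force: 39.9
```

```bash
python3 - <<'E'
from h import *
S=env.get_image("scene");W=env.get_image("wrist")
c=np.zeros((420,790,3),np.uint8);c[:,:400]=cv2.resize(S[230:370,280:413],(400,420));c[:,400:]=cv2.resize(W,None,fx=.69,fy=1)[:,:386+4] if 0 else cv2.resize(W,(390,420));cv2.imwrite("pics/p1.png",c)
E
```

```text
(no output)
```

View pics/p1.png

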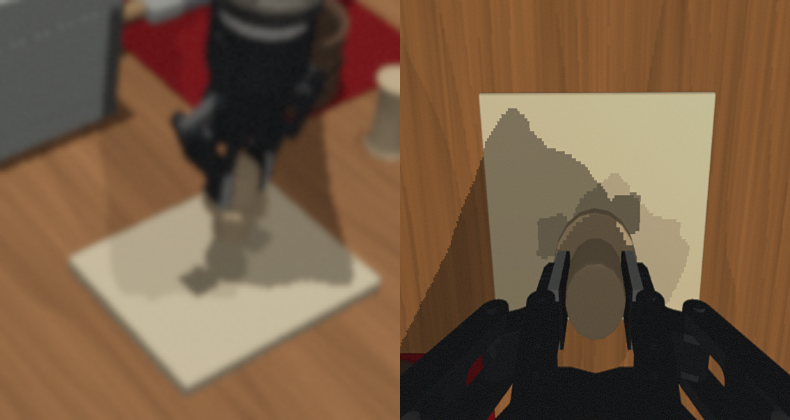

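The plug is held upright over the middle of the shelf. I'll lower it gently.

{"name": "step_hand", "arguments": {"motion": [[[0,0,0.3],[0,0,0]],[[0,0,0.3],[0,0,0]],[[0,0,0.08],[0,0,0]],[[0,0,0],[0,0,0]],[[0,0,0],[0,0,0]]]}}

```text
time: 7.35
ee_pos: [0.5734, 0.3694, 0.0582]
ee_rot: [-2.22, -2.223, 0.0]
wrist_force: [-0.3, 0.1, -0.8]
gripper_width: 0.0304
grasp_force: 39.9
```

{"name": "step_hand", "arguments": {"motion": [[[0,0,0.04],[0,0,0]],[[0,0,0.04],[0,0,0]],[[0,0,0],[0,0,0]],[[0,0,0],[0,0,0]]]}}

```text
time: 7.75
ee_pos: [0.5736, 0.3695, 0.0546]
ee_rot: [2.22, 2.223, 0.001]
wrist_force: [-0.1, 0.8, -0.4]
gripper_width: 0.0309
grasp_force: 40.0
```

In the tool's units: 0.001 m is 0.02.

{"name": "step_hand", "arguments": {"motion": [[[0,0,0.02],[0,0,0]],[[0,0,0.02],[0,0,0]],[[0,0,0],[0,0,0]]]}}

```text
time: 8.05
ee_pos: [0.5737, 0.3698, 0.0545]
ee_rot: [2.22, 2.222, 0.002]
wrist_force: [-3.8, -3.0, 12.5]
gripper_width: 0.0306
grasp_force: 41.2
```

It has made contact at the expected height, so I'll release and rise.

{"name": "step_hand", "arguments": {"motion": [[[0,0,-0.02],[0,0,0]],[[0,0,0],[0,0,0]],[[0,0,0],[0,0,0]],[[0,0,0],[0,0,0]],[[0,0,0],[0,0,0]]], "finger_gap": 0.055}}

```text
time: 8.55
ee_pos: [0.5733, 0.3692, 0.0531]
ee_rot: [-2.22, -2.223, 0.001]
wrist_force: [-0.6, -0.3, -0.1]
gripper_width: 0.0553
grasp_force: 0.0
```

{"name": "step_hand", "arguments": {"motion": [[[0,0,-0.4],[0,0,0]],[[0,0,-0.8],[0,0,0]],[[0,0,-1],[0,0,0]],[[0,0,-1],[0,0,0]],[[0,0,-1],[0,0,0]],[[0,0,0],[0,0,0]]]}}

```text
time: 9.15
ee_pos: [0.5759, 0.3723, 0.2721]
ee_rot: [2.219, 2.221, 0.021]
wrist_force: [0.0, 0.8, 0.6]
gripper_width: 0.0549
grasp_force: 0.0
```

```bash
python3 - <<'E'
from h import *
S=env.get_image("scene");W=env.get_image("wrist")
c=np.zeros((420,790,3),np.uint8);c[:,:400]=cv2.resize(S[230:370,280:413],(400,420));c[:,400:]=cv2.resize(W,(390,420));cv2.imwrite("pics/p2.png",c)
E
```

```text
(no output)
```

View pics/p2.png

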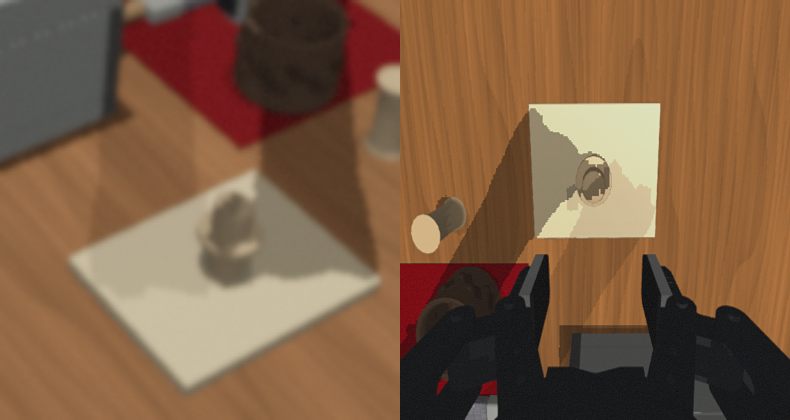

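The plug stands upright, centred on the shelf. Now to the handle.

{"name": "step_hand", "arguments": {"motion": [[[-0.702,-0.166,0],[0,0,0]],[[-0.702,-0.166,0],[0,0,0]],[[-0.702,-0.166,0],[0,0,0]],[[-0.702,-0.166,0],[0,0,0]],[[-0.702,-0.166,0],[0,0,0]],[[-0.702,-0.166,0],[0,0,0]],[[-0.702,-0.166,0],[0,0,0]],[[-0.702,-0.166,0],[0,0,0]],[[-0.702,-0.166,0],[0,0,0]],[[-0.702,-0.166,0],[0,0,0]],[[0,0,0],[0,0,0]],[[0,0,0],[0,0,0]]], "finger_gap": 0.04}}

```text
time: 10.45
ee_pos: [0.49, 0.0171, 0.2619]
ee_rot: [-2.221, -2.219, 0.003]
wrist_force: [0.1, 0.1, -0.5]
gripper_width: 0.0402
grasp_force: 0.0
```

```bash
python3 - <<'E'
from h import *
w=env.camera_model("wrist");W=env.get_image("wrist");cv2.imwrite("pics/w2.png",W)
import pickle;pickle.dump(w,open("w2.pkl","wb"));s=env.get_state();print(s["joint_pos"])
print(proj(w,np.array([.4905,.0203,.171])))
E
```

```text
[ 0.31400675  0.18351062 -0.53554066  1.91748854  0.10548127  1.06996366
 -0.26381178]
[281.02734211 208.16213567]
```

View pics/w2.png

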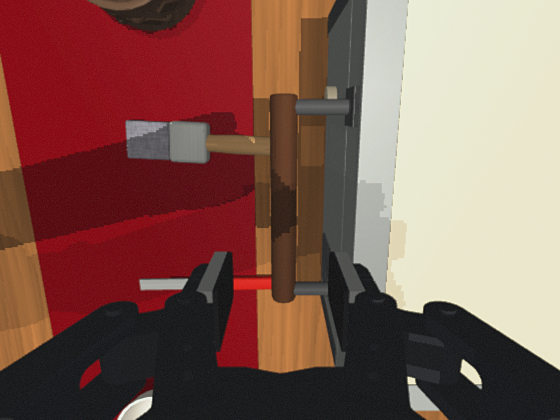

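The bar's centre is at column 284, row about 200, which puts it at x≈0.492. I'll descend around it and pinch.

In the tool's units: 0.003 m is 0.06, 0.0015 m is 0.03.

{"name": "step_hand", "arguments": {"motion": [[[0.06,0.03,0.6],[0,0,0]],[[0,0,0.6],[0,0,0]],[[0,0,0.6],[0,0,0]],[[0,0,0.4],[0,0,0]],[[0,0,0.2],[0,0,0]],[[0,0,0.04],[0,0,0]],[[0,0,0],[0,0,0]],[[0,0,0],[0,0,0]]]}}

```text
time: 11.3
ee_pos: [0.4932, 0.0216, 0.1423]
ee_rot: [2.219, 2.223, 0.002]
wrist_force: [0.3, 0.8, -0.2]
gripper_width: 0.0402
grasp_force: 0.0
```

{"name": "step_hand", "arguments": {"motion": [[[0,0,0],[0,0,0]],[[0,0,0],[0,0,0]],[[0,0,0],[0,0,0]],[[0,0,0],[0,0,0]],[[0,0,0],[0,0,0]],[[0,0,0],[0,0,0]]], "finger_gap": 0.005, "force": 60}}

```text
time: 11.9
ee_pos: [0.4918, 0.0211, 0.1422]
ee_rot: [-2.22, -2.223, 0.002]
wrist_force: [-5.1, -0.1, 7.3]
gripper_width: 0.0161
grasp_force: 58.4
```

Gripped. I'll raise the lid along the arc with the tool tilting at half the lid angle, beginning with 8 degrees.

In the tool's units: 0.0005 m is 0.01, -0.0112 m is -0.224, 0.0175 rad is 0.35.

{"name": "step_hand", "arguments": {"motion": [[[0,0.01,-0.224],[0.35,0,0]],[[0,0.014,-0.224],[0.35,0,0]],[[0,0.018,-0.224],[0.35,0,0]],[[0,0.022,-0.222],[0.35,0,0]],[[0,0,0],[0,0,0]]]}}

```text
time: 12.4
ee_pos: [0.4963, 0.0211, 0.1863]
ee_rot: [-2.184, -2.186, 0.078]
wrist_force: [-1.4, 0.9, -5.1]
gripper_width: 0.016
grasp_force: 59.3
```

```bash
cat > ang.py <<'E'
from h import *
from scipy.spatial.transform import Rotation as R
s=env.get_state();M=R.from_rotvec(s["ee_rot"]).as_matrix();g=s["ee_pos"]-.017*M[:,2]
d=g-np.array([.812,.02,.140]);print("lid deg",np.degrees(np.arctan2(d[2],-d[0]))-3.9,"r",np.hypot(d[0],d[2]),"grip",g.round(4),"tilt",np.degrees(np.arcsin(-M[0,2])),"j",np.round(s["joint_pos"],2),"tq",np.round(s["wrist_torque"],1))
E
python3 ang.py
```

```text
lid deg 7.471532528687632 r 0.3207768513351196 grip [0.4975 0.0211 0.2032] tilt 4.082295443125272 j [ 0.27  0.32 -0.52  1.94  0.17  0.99 -0.33] tq [0.1 0.3 0.1]
```

In the tool's units: -0.0111 m is -0.222, -0.011 m is -0.22, 0.0175 rad is 0.35.

{"name": "step_hand", "arguments": {"motion": [[[0,0.026,-0.222],[0.35,0,0]],[[0,0.03,-0.222],[0.35,0,0]],[[0,0.034,-0.222],[0.35,0,0]],[[0,0.038,-0.22],[0.35,0,0]],[[0,0.042,-0.22],[0.35,0,0]],[[0,0.046,-0.22],[0.35,0,0]],[[0,0,0],[0,0,0]]]}}

```text
time: 13.1
ee_pos: [0.5144, 0.0212, 0.2503]
ee_rot: [-2.128, -2.13, 0.189]
wrist_force: [-3.6, 0.8, -3.9]
gripper_width: 0.016
grasp_force: 59.3
```

```bash
python3 ang.py
```

```text
lid deg 19.421133037220304 r 0.32078764459353004 grip [0.5174 0.0212 0.267 ] tilt 10.12353323208723 j [ 0.27  0.34 -0.52  1.76  0.13  1.26 -0.29] tq [ 0.1  0.6 -0.1]
```

In the tool's units: -0.0109 m is -0.218, -0.0108 m is -0.216, 0.0175 rad is 0.35.

{"name": "step_hand", "arguments": {"motion": [[[0,0.05,-0.218],[0.35,0,0]],[[0,0.054,-0.216],[0.35,0,0]],[[0,0.058,-0.214],[0.35,0,0]],[[0,0.062,-0.214],[0.35,0,0]],[[0,0.064,-0.212],[0.35,0,0]],[[0,0,0],[0,0,0]],[[0,0,0],[0,0,0]],[[0,0,0],[0,0,0]]]}}

```text
time: 13.9
ee_pos: [0.5387, 0.0212, 0.299]
ee_rot: [-2.079, -2.082, 0.278]
wrist_force: [-6.4, 0.2, -1.0]
gripper_width: 0.016
grasp_force: 59.2
```

```bash
python3 ang.py
python3 - <<'E'
from h import *
S=env.get_image("scene");cv2.imwrite("pics/e.png",S)
E
```

```text
lid deg 29.228172715508343 r 0.32098421958227485 grip [0.5432 0.0212 0.3154] tilt 15.155347144063349 j [ 0.24  0.39 -0.51  1.59  0.12  1.46 -0.28] tq [ 0.   0.9 -0.1]
```

View pics/e.png

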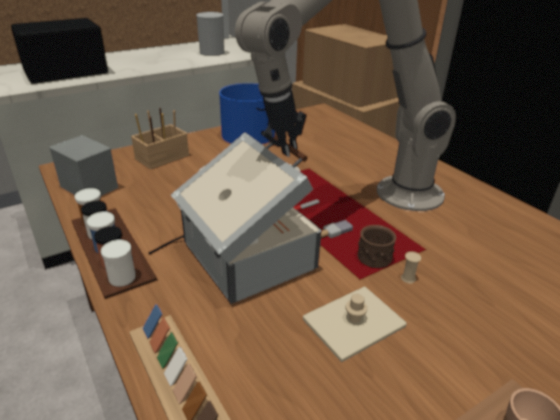

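The lid is up at about 29–30° in the gripper, and the plug stands on the shelf at (357,308). The other things look undisturbed. I'll hold briefly, then hand in.

{"name": "step_hand", "arguments": {"motion": [[[0,0,0],[0,0,0]],[[0,0,0],[0,0,0]],[[0,0,0],[0,0,0]],[[0,0,0],[0,0,0]],[[0,0,0],[0,0,0]],[[0,0,0],[0,0,0]],[[0,0,0],[0,0,0]],[[0,0,0],[0,0,0]]]}}

```text
time: 14.75
ee_pos: [0.5387, 0.0212, 0.299]
ee_rot: [-2.079, -2.082, 0.278]
wrist_force: [-5.5, 0.2, -1.0]
gripper_width: 0.0163
grasp_force: 59.2
```

```bash
python3 ang.py; python3 -c "
from plant import env
print(env.close_job())"
```

```text
lid deg 29.224123745228702 r 0.32099075320424536 grip [0.5432 0.0212 0.3154] tilt 15.147005445565119 j [ 0.24  0.39 -0.51  1.59  0.12  1.46 -0.28] tq [ 0.1  0.9 -0. ]
the job is handed in; nothing more can be done
None
```

The plug stands upright and released on the kiln shelf, and the gripper is holding the lid steady at about 29° by my estimate from the arm's position. The job was handed in at about 15 s, and no verdict came back.

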